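Draw out and lock the telescopic webcam leg

ROBOT

A 7-joint arm with a two-finger parallel gripper is mounted at the origin on the work surface. World frame = base frame: x ahead of the robot, y to its left, z up, the work surface at z = 0. Lengths are in m, angles in rad, forces in N, time in s.
With the tool pointing down it reaches from about 0.425 to 0.925 m from the base axis. Payload 6.8 kg.
Tool frame: the origin (TCP) lies at the very end of the fingers, on their centre line; the grasp point (between the pads) lies 19 mm behind it (bot.grasp_offset is the distance from the TCP to the grasp point, in m); z points along the fingers, y is the direction in which the jaws open and shut (so a half turn about z gives the same grasp; the last joint's range is limited). The gripper opens to 85 mm and grips with 20 to 120 N. Pads are 22 mm wide; open, the fingers measure 114 mm over their backs; the gripper's body (76 mm by 85 mm) begins 54 mm behind the grasp point. The pads swing forward as they close: fully open they stand 13 mm farther back than shut.
Start: joints at [-1.329, 0.477, 0.022, 1.555, -0.011, 1.109, -0.083], TCP at [0.231, 0.634, 0.231] pointing down, gripper open.
Joint ranges: [-2.96, 2.96], [-0.34, 2.1], [-1.41, 1.46], [0.24, 2.44], [-1.37, 4.51], [0.17, 1.92], [-2.96, 2.96]. Speed limits (rad/s): [2.39, 2.39, 3.14, 3.14, 3.14, 3.14, 3.14].

INTERFACE

Orientations are given as a unit quaternion [w, x, y, z].
In Python, from station import monitor, cams, bot, finder gives the robot as it stands.
- The arm moves only by the tool jog_arm, never from a script. Its argument "plan" is a list of rows, each an object of numbers: "x", "y", "z": the shift along the tool's x, y, z as a fraction of full scale; "wx", "wy", "wz": the turn, a rotation vector about the tool's x, y, z as a fraction of full scale. A call has 1 to 12 rows; each row is the pose to reach, as a shift and turn from the pose measured when the call began, along the tool's axes at that moment, turning the shorter way round; what a row does not reach only later rows make up. Full scale, the value 1, is 20 cm for a shift and 180 degrees for a turn. A row lasts 1/12 s, in which the tool goes at most 41.7 mm and 7.16 degrees, less where a joint would pass 70% of its speed; a pose out of reach is approached as far as the arm can. A call with a number of a shift or a turn outside -1 to 1 is refused whole. A call with a gripper value outside its range is refused whole. "hand" is the opening, from -1 (shut) to 1 (fully open), set as the call begins (left out, the last holds). The fingers move at their own pace and stop on an object; "grip_force" is the grip in N (left out, the last holds). Time passes only in rows, so rows that repeat a pose let the fingers close. It gives the time, the measured TCP pose, the force and the opening at its end, in the units of the state.
- monitor.get_obs(): the state, without advancing time (a new reading comes with each control period).
- cams.read_camera(name): name is "scene" or "top" or "wrist"; returns the picture (420x560x3 uint8, red, green, blue); there is no depth.
- cams.get_calibration(name): a dict with "fx", "fy", "cx", "cy" (pixels), "distortion" ([k1, k2, p1, p2, k3] as OpenCV has them; the pictures are not rectified), "extrinsics" (4x4, takes a point from world to camera coordinates). Camera axes: x right, y down, z forward; pixel columns grow to the right and rows downward; lengths in m; the calibration is good to about 2 mm. A picture is of the moment at which its call begins: read the wrist's pose just before it. get_calibration takes no time and is no camera call; for the wrist camera it gives the pose at the moment of the call.
- bot.hand_in(): hands the job in, once; it reports no verdict.
Trained networks look in the newest picture that a camera, given by its name, has taken for a name from the list of things; names that differ only in an ending like _2 or _b are one class to them, and where a whole thing is asked for, a point or a joint stands for the part that bears it (a point fixed in the world has none). Each returns a list of dicts, best first, with "confidence" (0 to 1); they miss things now and then, are a little off and sometimes report something else, mostly with a low value. They report only what shows in the picture. A call takes as long as a camera call. They do not tell look-alikes from the thing itself.
- finder.find_in(camera, target): "bbox" ([left, top, width, height] in pixels, round what is visible of it).
- finder.place_of(camera, target): "location" ([column, row] in pixels: a listed point, or the origin of a listed thing).
The state is a dict: "t": time; "q": joint angles; "joint_vel": joint speeds; "joint_torque": joint torques, N m; "eef_pos": TCP position; "tool_rot": TCP orientation; "contact_force": force on the tool from outside, world axes, zero at the start; "torque": the same for the moment, N m; "gripper_width": opening from 0.0 (shut) to 1.0 (fully open).
Only numpy, scipy, OpenCV 4.12 (cv2) and the standard library are available. Lean on these libraries where they do the work, as an engineer would, in place of code of your own. Each camera call takes 0.05 s, during which the arm holds its last target. There are 200 camera calls.

TASK

Get the telescopic webcam leg ready: lay it, still pushed in and with its button side up, in the two notches of the plywood rest and let go of it, so that the rest can hold it back. Then take it again by its foot and draw the foot out until the lock button clicks out of the collar; do not yank, and stop pulling once it is locked. Leave the leg lying in the rest, drawn out and locked, and do not disturb the other things on the desk.

Things in the scene. Friction and masses are not known exactly. Their poses are not given: they have to be found in the camera images.
- leg_mid (a point): Middle of the leg's grasping zone, on its axis: x along the leg to the foot, z up. The leg is loose, about 0.33 kg, lies on the desk button side up, 194 mm long pushed in. Barrel: square aluminium tube 28 x 28 mm from x = -48 to +92 mm, this point 14 mm above its underside; clear for the fingers from x = -30 to +30 mm
- leg_head: Origin at the centre of the black cross head at the leg's tail, 53 mm behind leg_mid (x = -58 to -48 mm): 10 mm long, 50 mm wide (y), 28 mm high, same axes as leg_mid; it catches behind a saddle of the rest
- foot_grip (a point): Centre, half-way up, of the black rubber foot on the end of the inner tube: block 32 mm long (x, along the leg), 30 mm wide (y), 28 mm high, axes as leg_mid. On the leg's axis, 120 mm from leg_mid plus the value of joint foot. It is the handle that draws the tube out, along the leg's +x
- foot (a joint): How far the inner tube is drawn out, m; 0 = fully in, starts at 0 to 8 mm; about 3 N of drag. Somewhere from 50 to 72 mm, depending on where the collar sits, the button reaches the collar's window and springs out; there too the tube meets a firm stop, felt as a steep rise of the pull. Locked, it has about 3 mm of play
- button (a joint): Lock button, m: 0 = hidden in the barrel, 0.010 = fully out, 4 mm proud of the collar, locked. It comes out of the window on top of the black lock collar, 20 mm long, 40 mm wide, 32 mm high, which is set on the barrel at x = +62 to +80 mm from leg_mid (its centre): different each time, not measured, immovable
- rest_seat (a point): Where leg_mid belongs in the plywood rest, 34 mm above the desk; x along the notches, z up. The rest is fixed; base plate 104 (x) x 74 x 8 mm with two saddles (see rest_saddle), the fingers fit between them. Same both ways round: the foot may point to either end. Seated, the leg's head is 6 mm outside one saddle, the collar 10 mm or more outside the other; drawing pulls the head against its saddle
- rest_saddle (a point): Floor centre of the notch in the saddle on the +x side, 37 mm from rest_seat and 20 mm above the desk; the other is 37 mm to the -x side. Each saddle is 10 mm thick (x = 32 to 42 mm from the seat), 60 mm wide at most, with an open-topped notch 34 mm wide, its cheeks flaring outwards from 38 mm to their tops 50 mm above the desk
- paperweight: clear glass paperweight, dome 80 mm across and 47 mm high; origin under its centre. Bystander
- pen: black ballpoint pen 138 mm long, 14 mm high; origin under its middle. Bystander
- block: plain wooden cube of 50 mm; origin under its centre. Bystander
- pencil_case: slim grey pencil case 190 x 55 x 35 mm; origin under its centre. Bystander
- stapler: black stapler 135 x 34 x 49 mm; origin under its centre. Bystander
- mug: white mug 82 mm across, 95 mm high; origin under its centre. Bystander
There are look-alikes about, which are no part of the job. Leave any turquoise or yellow look-alike of the part that bears leg_mid alone.

How it is judged:
On the way, in this order (a step that is already met when the one before it is completed fails the run):
1. the leg, still pushed in, lies in both notches of the rest, button side up, and has been let go (value of joint foot below 0.035 m and value of joint button below 0.003 m and distance between leg_mid and rest_seat below 0.03 m and angle between the x axis of leg_mid and the x axis of rest_seat, either way round below 0.12 rad and angle between leg_mid's own z axis and vertical below 0.12 rad and contact force between the fingers and leg below 0.1 N), for 0.2 s.
2. the foot is drawn out and the lock button has clicked out (value of joint foot above 0.045 m and value of joint button above 0.007 m), for 0.2 s.
At the end, for the whole second after the job is handed in: the inner tube is drawn out more than 45 mm with the lock button more than 7 mm out, and the tube no longer slides, and the leg lies released in both notches of the rest: leg_mid within 30 mm of the seat, in line and level within 0.12 rad, button side up (all of step 2 and distance between leg_mid and rest_seat below 0.03 m and angle between the x axis of leg_mid and the x axis of rest_seat, either way round below 0.12 rad and angle between leg_mid's own z axis and vertical below 0.12 rad and velocity of joint foot between -0.02 and 0.02 m/s); the robot touches nothing.
It fails at once if the leg is yanked: its head is pulled against the rest with more than 50 N (contact force between leg_head and rest above 50 N).
It fails at once if a bystander is shifted by more than 25 mm (distance of any of paperweight, pen, block, pencil_case, stapler, mug from where it was at the start of the episode above 0.025 m).
It also fails if it takes over 51 s, if anything falls off the work surface, if the arm or the gripper's body presses on something with over 40 N, if the wrist force passes 120 N, or if a joint passes its speed limit or range.

## Working session

There is one attempt and no reset: what is moved stays moved. The work goes in short steps, Python scripts to look and compute and a tool call to move; the robot and the scene stay as the last step left them, time stands still between calls to the robot, and variables do not carry over. Pictures are saved under pics/ and viewed, about 8 in all and at most 12, crops included, and the job is handed in when it is done.

Besides the shell and the picture viewer there is one more tool, called as a command line: name --argument value ..., lists and objects as JSON in quotes. jog_arm: Moves the arm, as the interface text tells. Shift numbers are shares of 20 cm and turn numbers shares of 180 degrees, none past 1 either way. Its arguments: {"type":"object","properties":{"plan":{"type":"array","items":{"type":"object","properties":{"x":{"type":"number","minimum":-1,"maximum":1},"y":{"type":"number","minimum":-1,"maximum":1},"z":{"type":"number","minimum":-1,"maximum":1},"wx":{"type":"number","minimum":-1,"maximum":1},"wy":{"type":"number","minimum":-1,"maximum":1},"wz":{"type":"number","minimum":-1,"maximum":1}}}},"hand":{"type":"number"},"grip_force":{"type":"number"}},"required":["plan"]}

```bash
mkdir -p pics; cat > h.py <<'E'
import numpy as np, cv2
from station import monitor, cams, bot, finder
from scipy.spatial.transform import Rotation as R
def snap(name,fn=None):
    im=cams.read_camera(name); c=cams.get_calibration(name)
    if fn: cv2.imwrite('pics/'+fn,im[:,:,::-1])
    return im,c
def ray(c,px,z):
    K=np.array([[c['fx'],0,c['cx']],[0,c['fy'],c['cy']],[0,0,1]])
    u=cv2.undistortPoints(np.array([[px]],float),K,np.array(c['distortion'],float))[0,0]
    E=np.array(c['extrinsics']);o=-E[:3,:3].T@E[:3,3];d=E[:3,:3].T@np.array([u[0],u[1],1])
    return o+d*(z-o[2])/d[2]
def state():
    s=monitor.get_obs();q=s['tool_rot'];return s,np.array(s['eef_pos']),R.from_quat([q[1],q[2],q[3],q[0]])
E
python3 - <<'E'
from h import *
ims=[]
for n in ('top','scene'):
    im,c=snap(n,n+'0.png');ims.append(im)
    for t,z in (('leg_mid',.014),('leg_head',.014),('foot_grip',.014),('rest_seat',.034),('rest_saddle',.02)):
        for d in finder.place_of(n,t)[:4]:
            print(n,t,np.round(d['location']),round(d['confidence'],2),np.round(ray(c,d['location'],z),3))
s,p,r=state();print(s['t'],p,r.as_matrix().round(3),s['gripper_width'],s['contact_force'])
E
```

```text
top leg_mid [416. 294.] 0.87 [ 0.357 -0.285  0.014]
top leg_mid [285. 317.] 0.82 [0.289 0.059 0.014]
top leg_mid [393. 230.] 0.77 [ 0.525 -0.225  0.014]
top leg_head [411. 224.] 0.63 [ 0.544 -0.275  0.014]
top leg_head [286. 333.] 0.59 [0.249 0.055 0.014]
top leg_head [422. 272.] 0.52 [ 0.414 -0.301  0.014]
top leg_head [386. 140.] 0.21 [ 0.776 -0.206  0.014]
top foot_grip [293. 269.] 0.63 [0.417 0.04  0.014]
top foot_grip [347. 243.] 0.59 [ 0.488 -0.102  0.014]
top foot_grip [408. 336.] 0.51 [ 0.249 -0.262  0.014]
top rest_seat [263. 229.] 0.56 [0.52  0.123 0.034]
top rest_saddle [244. 231.] 0.61 [0.514 0.175 0.02 ]
scene leg_mid [194. 184.] 0.9 [ 0.535 -0.219  0.014]
scene leg_mid [209. 152.] 0.76 [ 0.358 -0.3    0.014]
scene leg_mid [312. 176.] 0.66 [0.313 0.056 0.014]
scene leg_head [199. 157.] 0.61 [ 0.403 -0.305  0.014]
scene leg_head [175. 182.] 0.52 [ 0.557 -0.273  0.014]
scene leg_head [325. 164.] 0.39 [0.232 0.058 0.014]
scene leg_head [238. 186.] 0.28 [ 0.478 -0.098  0.014]
scene foot_grip [239. 189.] 0.6 [ 0.488 -0.09   0.014]
scene foot_grip [292. 192.] 0.6 [0.422 0.049 0.014]
scene foot_grip [240. 142.] 0.57 [ 0.254 -0.253  0.014]
scene rest_seat [300. 213.] 0.81 [0.521 0.13  0.034]
scene rest_saddle [314. 217.] 0.95 [0.503 0.163 0.02 ]
0.6 [0.23132289 0.63414854 0.23131683] [[-0.939  0.343 -0.   ]
 [ 0.343  0.939  0.   ]
 [ 0.     0.    -1.   ]] 1.003308885771836 [-0.57378862 -0.06352774  0.48677188]
```

View pics/top0.png

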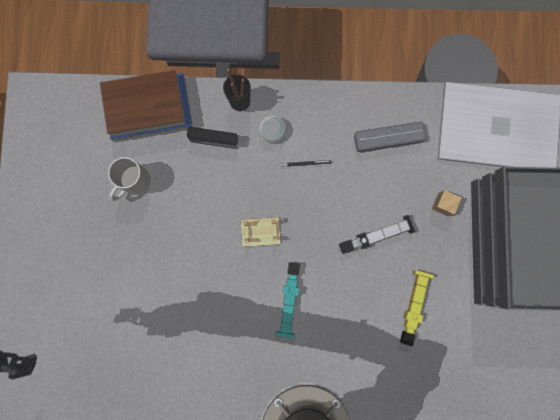

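View pics/scene0.png

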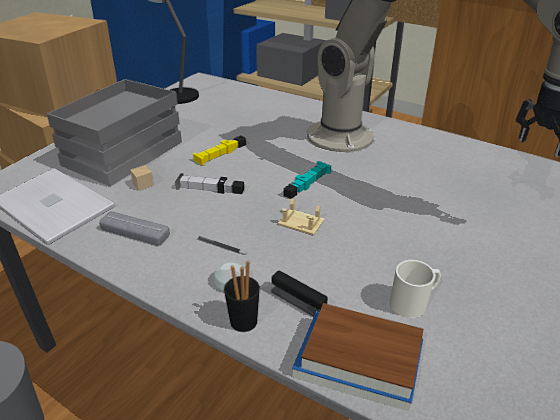

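The silver leg (top ~[380,234]) is the target, with its head at [411,224] and its foot at [347,246]. The teal leg [289,300] and yellow leg [416,308] are look-alikes. The rest is at [262,232] with its notches roughly along world y, so the foot can go to +y. I'll move toward the rest for a closer look.

jog_arm --plan '[{"x": -0.74,"y": -0.63,"wz": 0.28},{"x": -0.74,"y": -0.63,"wz": 0.28},{"x": -0.74,"y": -0.63,"wz": 0.28},{"x": -0.74,"y": -0.63,"wz": 0.28},{"x": -0.74,"y": -0.63,"wz": 0.28},{"x": -0.74,"y": -0.63,"wz": 0.28},{"x": -0.74,"y": -0.63,"wz": 0.28},{"x": -0.74,"y": -0.63,"wz": 0.28}]' --hand 1

```text
invalid input at $.plan[0]: expected keys x, y, z, wx, wy, wz
```

jog_arm --plan '[{"x": -0.74,"y": -0.63,"z": 0,"wx": 0,"wy": 0,"wz": 0.28},{"x": -0.74,"y": -0.63,"z": 0,"wx": 0,"wy": 0,"wz": 0.28},{"x": -0.74,"y": -0.63,"z": 0,"wx": 0,"wy": 0,"wz": 0.28},{"x": -0.74,"y": -0.63,"z": 0,"wx": 0,"wy": 0,"wz": 0.28},{"x": -0.74,"y": -0.63,"z": 0,"wx": 0,"wy": 0,"wz": 0.28},{"x": -0.74,"y": -0.63,"z": 0,"wx": 0,"wy": 0,"wz": 0.28},{"x": -0.74,"y": -0.63,"z": 0,"wx": 0,"wy": 0,"wz": 0.28},{"x": -0.74,"y": -0.63,"z": 0,"wx": 0,"wy": 0,"wz": 0.28}]' --hand 1

```text
t: 1.27
eef_pos: [0.3276, 0.4646, 0.2317]
tool_rot: [-0.0, 0.579, 0.815, 0.0]
contact_force: [-0.0, 1.0, 0.1]
gripper_width: 1.002
```

jog_arm --plan '[{"x": -0.9,"y": 0.2,"z": 0,"wx": 0,"wy": 0,"wz": 0},{"x": -0.9,"y": 0.2,"z": 0,"wx": 0,"wy": 0,"wz": 0},{"x": -0.9,"y": 0.2,"z": 0,"wx": 0,"wy": 0,"wz": 0},{"x": -0.9,"y": 0.2,"z": 0,"wx": 0,"wy": 0,"wz": 0},{"x": -0.9,"y": 0.2,"z": 0,"wx": 0,"wy": 0,"wz": 0}]'

```text
t: 1.68
eef_pos: [0.4275, 0.3027, 0.2319]
tool_rot: [0.001, 0.58, 0.815, 0.0]
contact_force: [0.8, -0.7, -0.4]
gripper_width: 1.002
```

jog_arm --plan '[{"x": -0.9,"y": 0.2,"z": 0,"wx": 0,"wy": 0,"wz": 0},{"x": -0.9,"y": 0.2,"z": 0,"wx": 0,"wy": 0,"wz": 0},{"x": -0.9,"y": 0.2,"z": 0,"wx": 0,"wy": 0,"wz": 0},{"x": -0.9,"y": 0.2,"z": 0,"wx": 0,"wy": 0,"wz": 0},{"x": -0.9,"y": 0.2,"z": 0,"wx": 0,"wy": 0,"wz": 0},{"x": -0.9,"y": 0.2,"z": 0,"wx": 0,"wy": 0,"wz": 0}]'

```text
t: 2.18
eef_pos: [0.5272, 0.1397, 0.2328]
tool_rot: [0.003, 0.581, 0.814, -0.0]
contact_force: [0.7, 0.1, -0.0]
gripper_width: 1.002
```

```bash
python3 - <<'E'
from h import *
s,p,r=state()
im,c=snap('wrist','w1.png');print(s['t'],p)
E=np.array(c['extrinsics']);print('cam',-E[:3,:3].T@E[:3,3])
for t,z in (('rest_seat',.034),('rest_saddle',.02)):
    for d in finder.place_of('wrist',t)[:4]:
        print(t,np.round(d['location']),round(d['confidence'],2),np.round(ray(c,d['location'],z),3))
E
```

```text
2.1833 [0.52716131 0.13971905 0.23276774]
cam [0.49973372 0.21840736 0.37480972]
rest_seat [261. 182.] 0.66 [0.513 0.136 0.034]
rest_saddle [268. 144.] 0.82 [0.508 0.17  0.02 ]
```

View pics/w1.png

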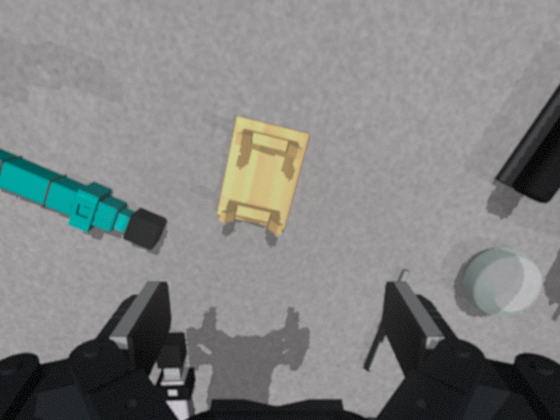

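The rest's base plate corners are at about [237,117], [310,132], [288,235] and [218,217], and the notch floors at about [270,145] and [253,214]. I'll compute its pose.

```bash
python3 - <<'E'
from h import *
im=cv2.imread('pics/w1.png'); s,p,r=state(); c=cams.get_calibration('wrist')
print('floors',ray(c,(270,144),.02).round(4),ray(c,(253,214),.02).round(4))
C=[ray(c,q,.008)[:2] for q in ((237,117),(310,132),(288,235),(218,217))]
C=np.array(C);print(C.round(4),C.mean(0).round(4))
for a,b in ((3,0),(2,1)):
    v=C[b]-C[a];print(np.linalg.norm(v),np.degrees(np.arctan2(v[1],v[0])))
for a,b in ((0,1),(3,2)):
    v=C[b]-C[a];print(np.linalg.norm(v),np.degrees(np.arctan2(v[1],v[0]))+90)
hsv=cv2.cvtColor(im,cv2.COLOR_BGR2HSV);m=cv2.inRange(hsv,(15,60,80),(35,255,255))
n,l,st,ce=cv2.connectedComponentsWithStats(m);k=1+np.argmax(st[1:,4]);print(st[k])
ys,xs=np.where(l==k);W=np.array([ray(c,(x,y),.008)[:2] for x,y in zip(xs,ys)],np.float32)
rc=cv2.minAreaRect(W*1000);print(rc)
E
```

```text
floors [0.5083 0.1746 0.02  ] [0.515  0.1025 0.02  ]
[[0.4703 0.1869]
 [0.5417 0.1969]
 [0.5581 0.0884]
 [0.482  0.0832]] [0.513  0.1388]
0.10433545956887223 96.43012049741225
0.10969608458729158 98.60675257802345
0.07206799470426337 97.95493678589592
0.07628296041260878 93.90280064756159
[ 217  116   92  119 7471]
((510.6996765136719, 137.08763122558594), (73.49280548095703, 110.591796875), 5.696846008300781)
```

jog_arm --plan '[{"x": -0.86,"y": -0.2,"z": 0,"wx": 0,"wy": 0,"wz": 0},{"x": -0.86,"y": -0.2,"z": 0,"wx": 0,"wy": 0,"wz": 0},{"x": -0.86,"y": -0.2,"z": 0,"wx": 0,"wy": 0,"wz": 0},{"x": -0.86,"y": -0.2,"z": 0,"wx": 0,"wy": 0,"wz": 0},{"x": -0.86,"y": -0.2,"z": 0,"wx": 0,"wy": 0,"wz": 0}]'

```text
t: 2.75
eef_pos: [0.5431, -0.0347, 0.2327]
tool_rot: [0.002, 0.58, 0.815, -0.001]
contact_force: [0.1, -0.8, -0.3]
gripper_width: 1.006
```

jog_arm --plan '[{"x": -0.86,"y": -0.2,"z": 0,"wx": 0,"wy": 0,"wz": 0},{"x": -0.86,"y": -0.2,"z": 0,"wx": 0,"wy": 0,"wz": 0},{"x": -0.86,"y": -0.2,"z": 0,"wx": 0,"wy": 0,"wz": 0},{"x": -0.86,"y": -0.2,"z": 0,"wx": 0,"wy": 0,"wz": 0},{"x": -0.86,"y": -0.2,"z": 0,"wx": 0,"wy": 0,"wz": 0},{"x": -0.86,"y": -0.2,"z": 0,"wx": 0,"wy": 0,"wz": 0}]'

```text
t: 3.25
eef_pos: [0.5614, -0.2139, 0.2334]
tool_rot: [0.002, 0.581, 0.814, -0.001]
contact_force: [-0.8, 0.4, -0.6]
gripper_width: 0.999
```

```bash
python3 - <<'E'
from h import *
s,p,r=state()
im,c=snap('wrist','w2.png');print(s['t'],p,s['contact_force'])
for t,z in (('leg_mid',.014),('leg_head',.014),('foot_grip',.014)):
    for d in finder.place_of('wrist',t)[:3]:
        print(t,np.round(d['location']),round(d['confidence'],2),np.round(ray(c,d['location'],z),3))
E
```

```text
3.25 [ 0.56142653 -0.21387001  0.23344351] [-0.84865081  0.35003875 -0.64987407]
leg_mid [236. 169.] 0.91 [ 0.522 -0.218  0.014]
leg_mid [ 58. 178.] 0.66 [ 0.357 -0.286  0.014]
leg_head [109. 207.] 0.78 [ 0.411 -0.298  0.014]
leg_head [244. 218.] 0.61 [ 0.546 -0.265  0.014]
foot_grip [231.  24.] 0.93 [ 0.48  -0.096  0.014]
```

View pics/w2.png

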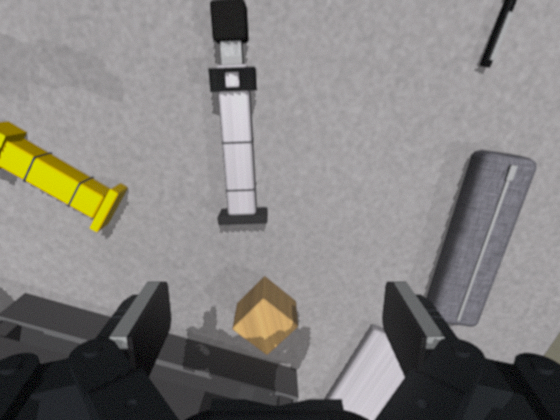

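The leg is seen clearly: head [243,216], collar with its button window [232,78] and foot [229,20]. The block at [265,315] is clear of the finger sweep.

```bash
python3 - <<'E'
from h import *
im=cv2.imread('pics/w2.png'); s,p,r=state(); c=cams.get_calibration('wrist')
hsv=cv2.cvtColor(im,cv2.COLOR_BGR2GRAY)
m=(hsv>150).astype(np.uint8);m[:98]=0;m[208:]=0;m[:,:205]=0;m[:,275:]=0
L=[];
for y in range(98,208,3):
    x=np.where(m[y])[0]
    if len(x)>20:L.append((ray(c,((x[0]+x[-1])/2,y),.028),len(x)))
W=np.array([l[0][:2] for l in L]);print(len(L),[l[1] for l in L][::6])
a=W.mean(0);v=np.linalg.svd(W-a)[2][0];v*=np.sign(v[1]);yaw=np.arctan2(v[1],v[0]);print('yaw',np.degrees(yaw))
h=ray(c,(243,213),.028)[:2];print('head top',h, ray(c,(229,20),.014)[:2], ray(c,(232,78),.032)[:2])
k=(h-a)@v;ph=a+k*v;mid=ph+.053*v;print('mid',mid, 'foot s',(ray(c,(229,20),.014)[:2]-mid)@v,'collar s',(ray(c,(232,78),.032)[:2]-mid)@v)
x=r.as_matrix()[:,0];ty=np.degrees(np.arctan2(x[1],x[0]));print('tool yaw',ty,'wz',(ty-np.degrees(yaw))/180)
d=np.array([mid[0],mid[1],0])-[p[0],p[1],p[2]];print('shift/0.2 in tool',(r.inv().apply(d)/.2).round(3))
print(r.as_matrix().round(3))
E
```

```text
37 [49, 56, 53, 51, 53, 56, 39]
yaw 107.32851431672167
head top [ 0.54327299 -0.2513423 ] [ 0.47741211 -0.08995283] [ 0.49621563 -0.13479279]
mid [ 0.52481595 -0.20158121] foot s 0.12068109875859284 collar s 0.07227566833682442
tool yaw 109.38855153282032 wz 0.011444651200548052
shift/0.2 in tool [ 0.091 -0.169  1.164]
[[-0.332  0.943  0.002]
 [ 0.943  0.332 -0.001]
 [-0.002  0.001 -1.   ]]
```

jog_arm --plan '[{"x": -0.05,"y": -0.17,"z": 0.2,"wx": 0,"wy": 0,"wz": 0},{"x": -0.05,"y": -0.17,"z": 0.4,"wx": 0,"wy": 0,"wz": 0},{"x": -0.05,"y": -0.17,"z": 0.5,"wx": 0,"wy": 0,"wz": 0},{"x": -0.05,"y": -0.17,"z": 0.5,"wx": 0,"wy": 0,"wz": 0},{"x": -0.05,"y": -0.17,"z": 0.5,"wx": 0,"wy": 0,"wz": 0}]'

```text
t: 3.87
eef_pos: [0.5336, -0.2257, 0.1323]
tool_rot: [-0.0, 0.577, 0.817, -0.0]
contact_force: [1.4, -0.4, 0.5]
gripper_width: 1.003
```

```bash
python3 - <<'E'
from h import *
s,p,r=state()
im,c=snap('wrist','w3.png');print(s['t'],p)
for t,z in (('leg_mid',.014),('leg_head',.014),('foot_grip',.014)):
    for d in finder.place_of('wrist',t)[:2]:
        print(t,np.round(d['location']),round(d['confidence'],2),np.round(ray(c,d['location'],z),3))
E
```

```text
3.8667 [ 0.53358151 -0.22566515  0.13229194]
leg_mid [ 23. 205.] 0.82 [ 0.359 -0.29   0.014]
leg_mid [267. 189.] 0.61 [ 0.525 -0.218  0.014]
leg_head [ 91. 242.] 0.95 [ 0.412 -0.302  0.014]
leg_head [272. 256.] 0.8 [ 0.546 -0.267  0.014]
```

View pics/w3.png

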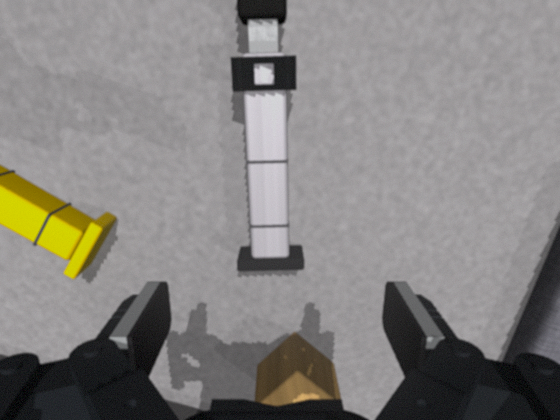

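The two lines on the barrel, at rows 161 and 226 near column 268, mark the grasp zone. The head is at [271,257].

```bash
python3 - <<'E'
from h import *
s,p,r=state(); c=cams.get_calibration('wrist')
f=lambda x,y,z=.028:ray(c,(x,y),z)[:2]
A,B=f(267.5,161),f(269,226);print('lines',A,B,np.linalg.norm(A-B),(A+B)/2)
a,b=f(266.2,100),f(270.3,245);v=a-b;v/=np.linalg.norm(v);yaw=np.degrees(np.arctan2(v[1],v[0]));print('yaw',yaw)
mid=(A+B)/2
for n,q in (('collar',f(264,73,.032)),('foot near edge',f(263,22)),('headfront',f(270,248)),('headback',f(270,270,.028))):print(n,(q-mid)@v,q)
x=r.as_matrix()[:,0];ty=np.degrees(np.arctan2(x[1],x[0]));print(ty,(ty-yaw)/180)
print((r.inv().apply(np.array([*mid,-.005])-p)/.2).round(3))
E
```

```text
lines [ 0.51926913 -0.19742291] [ 0.53563023 -0.24157161] 0.04708283513797106 [ 0.52744968 -0.21949726]
yaw 110.65061591332729
collar 0.07940918672725361 [ 0.49908528 -0.14532566]
foot near edge 0.1086049526314208 [ 0.48897354 -0.11793616]
headfront -0.04076401534205649 [ 0.54195296 -0.25759422]
headback -0.058684878249972115 [ 0.54783163 -0.27453002]
109.47029660853984 -0.006557329471041365
[ 0.055 -0.028  0.7  ]
```

jog_arm --plan '[{"x": 0.055,"y": -0.03,"z": 0.2,"wx": 0,"wy": 0,"wz": -0.005},{"x": 0.055,"y": -0.03,"z": 0.35,"wx": 0,"wy": 0,"wz": -0.005},{"x": 0.055,"y": -0.03,"z": 0.48,"wx": 0,"wy": 0,"wz": -0.005},{"x": 0.055,"y": -0.03,"z": 0.57,"wx": 0,"wy": 0,"wz": -0.005},{"x": 0.055,"y": -0.03,"z": 0.61,"wx": 0,"wy": 0,"wz": -0.005},{"x": 0.055,"y": -0.03,"z": 0.625,"wx": 0,"wy": 0,"wz": -0.005},{"x": 0.055,"y": -0.03,"z": 0.625,"wx": 0,"wy": 0,"wz": -0.005}]'

```text
t: 4.65
eef_pos: [0.5278, -0.2199, 0.0107]
tool_rot: [0.003, 0.571, 0.821, 0.001]
contact_force: [-0.2, 0.5, 1.0]
gripper_width: 0.998
```

jog_arm --plan '[{"x": 0,"y": 0,"z": 0,"wx": 0,"wy": 0,"wz": 0},{"x": 0,"y": 0,"z": 0,"wx": 0,"wy": 0,"wz": 0},{"x": 0,"y": 0,"z": 0,"wx": 0,"wy": 0,"wz": 0},{"x": 0,"y": 0,"z": 0,"wx": 0,"wy": 0,"wz": 0},{"x": 0,"y": 0,"z": 0,"wx": 0,"wy": 0,"wz": 0},{"x": 0,"y": 0,"z": 0,"wx": 0,"wy": 0,"wz": 0},{"x": 0,"y": 0,"z": 0,"wx": 0,"wy": 0,"wz": 0},{"x": 0,"y": 0,"z": 0,"wx": 0,"wy": 0,"wz": 0},{"x": 0,"y": 0,"z": 0,"wx": 0,"wy": 0,"wz": 0}]' --hand -1 --grip_force 50

```text
t: 5.4
eef_pos: [0.5279, -0.2202, 0.0115]
tool_rot: [0.004, 0.571, 0.821, 0.001]
contact_force: [-1.4, 0.5, 6.1]
gripper_width: 0.312
```

jog_arm --plan '[{"x": 0,"y": 0,"z": -0.1,"wx": 0,"wy": 0,"wz": 0},{"x": 0,"y": 0,"z": -0.25,"wx": 0,"wy": 0,"wz": 0},{"x": 0,"y": 0,"z": -0.4,"wx": 0,"wy": 0,"wz": 0},{"x": 0,"y": 0,"z": -0.5,"wx": 0,"wy": 0,"wz": 0},{"x": 0,"y": 0,"z": -0.5,"wx": 0,"wy": 0,"wz": 0}]'

```text
t: 5.82
eef_pos: [0.5294, -0.221, 0.1154]
tool_rot: [0.007, 0.571, 0.821, 0.002]
contact_force: [0.3, -0.7, -2.6]
gripper_width: 0.312
```

jog_arm --plan '[{"x": 0.12,"y": 0.04,"z": 0,"wx": 0,"wy": 0,"wz": 0},{"x": 0.26,"y": 0.08,"z": 0,"wx": 0,"wy": 0,"wz": 0},{"x": 0.4,"y": 0.13,"z": 0,"wx": 0,"wy": 0,"wz": 0},{"x": 0.55,"y": 0.18,"z": 0,"wx": 0,"wy": 0,"wz": 0},{"x": 0.7,"y": 0.22,"z": 0,"wx": 0,"wy": 0,"wz": 0},{"x": 0.8,"y": 0.25,"z": 0,"wx": 0,"wy": 0,"wz": 0},{"x": 0.85,"y": 0.27,"z": 0,"wx": 0,"wy": 0,"wz": 0}]'

```text
t: 6.4
eef_pos: [0.5194, -0.039, 0.1132]
tool_rot: [0.005, 0.569, 0.822, 0.002]
contact_force: [-1.1, 1.3, -2.9]
gripper_width: 0.313
```

jog_arm --plan '[{"x": 0.12,"y": 0.04,"z": 0,"wx": 0,"wy": 0,"wz": 0.02},{"x": 0.26,"y": 0.08,"z": 0,"wx": 0,"wy": 0,"wz": 0.04},{"x": 0.4,"y": 0.13,"z": 0,"wx": 0,"wy": 0,"wz": 0.06},{"x": 0.55,"y": 0.18,"z": 0,"wx": 0,"wy": 0,"wz": 0.08},{"x": 0.7,"y": 0.22,"z": 0,"wx": 0,"wy": 0,"wz": 0.08},{"x": 0.8,"y": 0.25,"z": 0,"wx": 0,"wy": 0,"wz": 0.08},{"x": 0.85,"y": 0.27,"z": 0,"wx": 0,"wy": 0,"wz": 0.08},{"x": 0.85,"y": 0.27,"z": 0,"wx": 0,"wy": 0,"wz": 0.08}]'

```text
t: 7.07
eef_pos: [0.51, 0.1415, 0.1119]
tool_rot: [0.005, 0.666, 0.746, 0.002]
contact_force: [-0.5, 0.1, -2.9]
gripper_width: 0.315
```

```bash
python3 - <<'E'
from h import *
s,p,r=state()
im,c=snap('wrist','w4.png');im2,c2=snap('scene');print(s['t'],p,s['gripper_width'],s['contact_force'])
cv2.imwrite('pics/w4.png',np.vstack([im,cv2.resize(im2[130:270,210:397],(560,420))])[:,:,::-1].copy())
a=cv2.imread('pics/w4.png');cv2.imwrite('pics/w4.png',cv2.resize(np.hstack([a[:420],a[420:]]),(800,300)))
print(r.as_matrix().round(3))
for t in ('rest_seat','rest_saddle','leg_mid','foot_grip'):
  for cam in ('scene','top'):
    if cam=='top' and t=='rest_seat':snap('top')
    for d in finder.place_of(cam,t)[:4]:print(cam,t,np.round(d['location']),round(d['confidence'],2))
E
```

```text
7.0667 [0.50997633 0.14145348 0.11193233] 0.31497861154941525 [-0.48416019  0.1071962  -2.90197021]
[[-0.112  0.994  0.01 ]
 [ 0.994  0.112 -0.002]
 [-0.004  0.01  -1.   ]]
scene rest_seat [302. 210.] 0.94
scene rest_seat [315. 220.] 0.47
scene rest_saddle [314. 219.] 0.97
scene leg_mid [302. 189.] 0.9
scene leg_mid [210. 152.] 0.74
top leg_mid [419. 293.] 0.79
top leg_mid [286. 316.] 0.66
top leg_mid [203. 232.] 0.35
scene foot_grip [294. 190.] 0.53
scene foot_grip [355. 198.] 0.51
scene foot_grip [238. 138.] 0.49
top foot_grip [405. 336.] 0.57
top foot_grip [292. 267.] 0.57
top foot_grip [205. 231.] 0.5
```

View pics/w4.png

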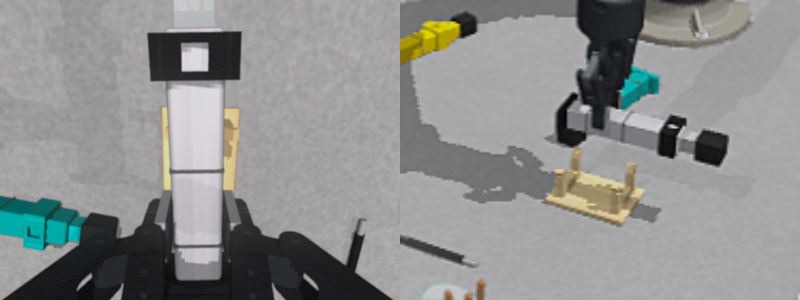

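The leg is held above the rest, with its foot toward +y. I'll check the lateral alignment from this picture.

```bash
python3 - <<'E'
from h import *
s,p,r=state(); c=cams.get_calibration('wrist')
f=lambda x,y,z:r.inv().apply(ray(c,(x*1.4,y*1.4),z)-p)[:2]
print('leg mid line',[f(x,y,.1285).round(4) for x,y in((195.5,90),(198,235))])
print('button win',f(195.5,57,.1305))
print('plate edges',[f(x,y,.008).round(4) for x,y in((163,110),(241,110),(164,180),(236,180))])
sd=np.array([np.cos(np.radians(96)),np.sin(np.radians(96))])
seat=np.array([.5115,.138]);print('seat in tool',r.inv().apply([*(seat-p[:2]),0]))
E
```

```text
leg mid line [array([ 0.0685, -0.0006]), array([-0.0114,  0.0006])]
button win [ 0.08297154 -0.00050322]
plate edges [array([ 0.0397, -0.0319]), array([0.0395, 0.0411]), array([-0.0318, -0.0338]), array([-0.0321,  0.0397])]
seat in tool [-7.88575405e-04  1.16479431e-03  1.48718371e-05]
```

jog_arm --plan '[{"x": -0.035,"y": 0.013,"z": 0.0,"wx": 0,"wy": 0,"wz": 0.01},{"x": -0.035,"y": 0.013,"z": 0.08,"wx": 0,"wy": 0,"wz": 0.01},{"x": -0.035,"y": 0.013,"z": 0.18,"wx": 0,"wy": 0,"wz": 0.01},{"x": -0.035,"y": 0.013,"z": 0.24,"wx": 0,"wy": 0,"wz": 0.01},{"x": -0.035,"y": 0.013,"z": 0.28,"wx": 0,"wy": 0,"wz": 0.01},{"x": -0.035,"y": 0.013,"z": 0.31,"wx": 0,"wy": 0,"wz": 0.01},{"x": -0.035,"y": 0.013,"z": 0.31,"wx": 0,"wy": 0,"wz": 0.01}]'

```text
t: 8.2
eef_pos: [0.5138, 0.1314, 0.0498]
tool_rot: [0.005, 0.68, 0.733, 0.002]
contact_force: [-0.5, 0.1, -3.6]
gripper_width: 0.311
```

```bash
python3 - <<'E'
from h import *
s,p,r=state()
im,c=snap('wrist');im2,c2=snap('scene');print(s['t'],p,s['gripper_width'],s['contact_force'])
a=cv2.resize(im,(400,300));b=cv2.resize(im2[150:255,230:370],(400,300),interpolation=cv2.INTER_CUBIC)
cv2.imwrite('pics/w5.png',np.hstack([a,b])[:,:,::-1])
print(r.as_matrix().round(3))
E
```

```text
8.2 [0.5138367  0.13144566 0.04979967] 0.3109386225983412 [-0.45090852  0.09352753 -3.55089268]
[[-0.075  0.997  0.009]
 [ 0.997  0.075 -0.003]
 [-0.004  0.009 -1.   ]]
```

View pics/w5.png

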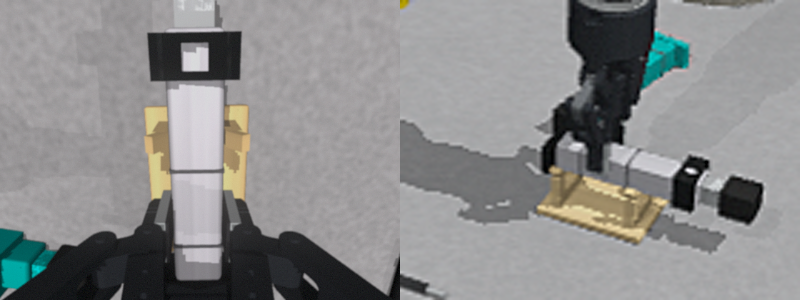

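```bash
python3 - <<'E'
from h import *
im=cv2.imread('pics/w5.png')[:,:400]
cv2.imwrite('pics/w5c.png',cv2.resize(im[85:225,120:275],(775,600),interpolation=cv2.INTER_CUBIC)[:600])
s,p,r=state(); c=cams.get_calibration('wrist')
f=lambda x,y,z:r.inv().apply(ray(c,(x*1.4,y*1.4),z)-p)[:2]
for y in (105,110,120,130,135,140,150,155): print(y,f(150,y,.05).round(4),f(243,y,.05).round(4),f(150,y,.008).round(4))
print('line',f(197,171,.066),f(197,246,.066),f(195.5,57,.07))
E
```

```text
105 [ 0.0591 -0.0252] [0.059 0.025] [ 0.0532 -0.0328]
110 [ 0.0564 -0.0254] [0.0563 0.0251] [ 0.0497 -0.033 ]
120 [ 0.0509 -0.0257] [0.0508 0.0254] [ 0.0426 -0.0334]
130 [ 0.0453 -0.026 ] [0.0452 0.0257] [ 0.0353 -0.0338]
135 [ 0.0424 -0.0262] [0.0423 0.0259] [ 0.0316 -0.034 ]
140 [ 0.0395 -0.0264] [0.0394 0.026 ] [ 0.0278 -0.0342]
150 [ 0.0336 -0.0267] [0.0334 0.0264] [ 0.0202 -0.0346]
155 [ 0.0306 -0.0269] [0.0304 0.0265] [ 0.0163 -0.0348]
line [2.71918389e-02 9.75819246e-05] [-1.94210867e-02  5.92351140e-05] [ 0.08296062 -0.00050836]
```

View pics/w5c.png

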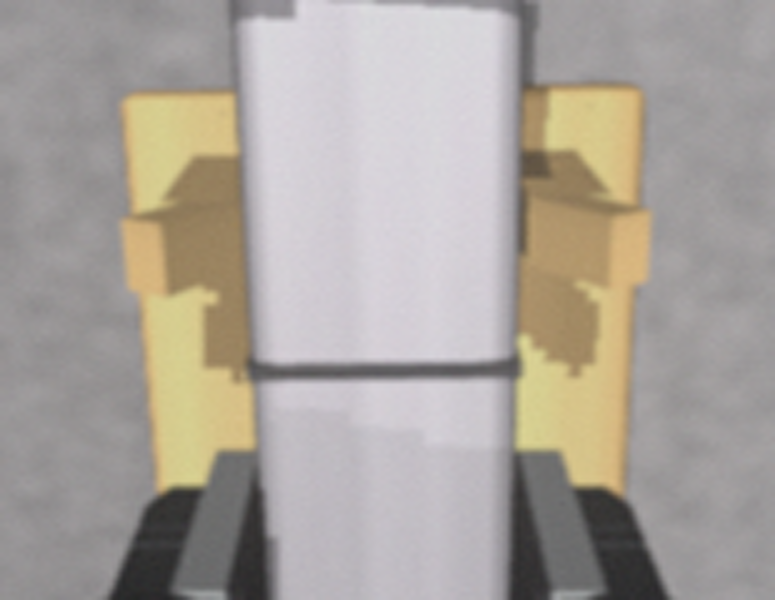

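The cheek tops put the seat at tool x ≈ 0.000 to 0.001, and the leg is centred laterally within 1 mm. The leg sits about 3–4 mm too far forward, so I'll shift back 3 mm and lower it.

jog_arm --plan '[{"x": -0.018,"y": 0,"z": 0,"wx": 0,"wy": 0,"wz": 0},{"x": -0.018,"y": 0,"z": 0.02,"wx": 0,"wy": 0,"wz": 0},{"x": -0.018,"y": 0,"z": 0.04,"wx": 0,"wy": 0,"wz": 0},{"x": -0.018,"y": 0,"z": 0.06,"wx": 0,"wy": 0,"wz": 0},{"x": -0.018,"y": 0,"z": 0.075,"wx": 0,"wy": 0,"wz": 0},{"x": -0.018,"y": 0,"z": 0.085,"wx": 0,"wy": 0,"wz": 0},{"x": -0.018,"y": 0,"z": 0.09,"wx": 0,"wy": 0,"wz": 0},{"x": -0.018,"y": 0,"z": 0.09,"wx": 0,"wy": 0,"wz": 0}]'

```text
t: 8.97
eef_pos: [0.5149, 0.1281, 0.0327]
tool_rot: [0.005, 0.68, 0.733, 0.003]
contact_force: [0.8, 0.3, -4.9]
gripper_width: 0.313
```

jog_arm --plan '[{"x": 0,"y": 0,"z": 0.01,"wx": 0,"wy": 0,"wz": 0},{"x": 0,"y": 0,"z": 0.015,"wx": 0,"wy": 0,"wz": 0},{"x": 0,"y": 0,"z": 0.015,"wx": 0,"wy": 0,"wz": 0}]'

```text
t: 9.22
eef_pos: [0.5153, 0.1281, 0.0314]
tool_rot: [0.004, 0.68, 0.733, 0.003]
contact_force: [-6.2, -0.9, 19.7]
gripper_width: 0.314
```

jog_arm --plan '[{"x": 0,"y": 0,"z": 0,"wx": 0,"wy": 0,"wz": 0},{"x": 0,"y": 0,"z": 0,"wx": 0,"wy": 0,"wz": 0},{"x": 0,"y": 0,"z": 0,"wx": 0,"wy": 0,"wz": 0},{"x": 0,"y": 0,"z": 0,"wx": 0,"wy": 0,"wz": 0},{"x": 0,"y": 0,"z": 0,"wx": 0,"wy": 0,"wz": 0},{"x": 0,"y": 0,"z": 0,"wx": 0,"wy": 0,"wz": 0},{"x": 0,"y": 0,"z": 0,"wx": 0,"wy": 0,"wz": 0},{"x": 0,"y": 0,"z": 0,"wx": 0,"wy": 0,"wz": 0}]' --hand 1

```text
t: 9.88
eef_pos: [0.5153, 0.1281, 0.0314]
tool_rot: [0.004, 0.68, 0.733, 0.003]
contact_force: [-0.5, 0.3, 0.2]
gripper_width: 1.003
```

jog_arm --plan '[{"x": 0,"y": 0,"z": -0.1,"wx": 0,"wy": 0,"wz": 0},{"x": 0,"y": 0,"z": -0.25,"wx": 0,"wy": 0,"wz": 0},{"x": 0,"y": 0,"z": -0.4,"wx": 0,"wy": 0,"wz": 0},{"x": 0.1,"y": 0,"z": -0.5,"wx": 0,"wy": 0,"wz": 0},{"x": 0.2,"y": 0,"z": -0.5,"wx": 0,"wy": 0,"wz": 0},{"x": 0.2,"y": 0,"z": -0.5,"wx": 0,"wy": 0,"wz": 0}]'

```text
t: 10.38
eef_pos: [0.5117, 0.1731, 0.1326]
tool_rot: [0.004, 0.678, 0.735, 0.005]
contact_force: [-0.3, 0.2, -0.1]
gripper_width: 1.002
```

```bash
python3 - <<'E'
from h import *
s,p,r=state()
im,c=snap('wrist','w6.png');print(s['t'],p,s['contact_force'])
for t,z in (('leg_mid',.034),('leg_head',.034),('foot_grip',.034),('rest_seat',.034)):
    for d in finder.place_of('wrist',t)[:2]:
        w=ray(c,d['location'],z);print(t,np.round(d['location']),round(d['confidence'],2),w.round(3),r.inv().apply(w-p).round(4))
print(r.as_matrix().round(3))
E
```

```text
10.3833 [0.51171763 0.17308594 0.13255471] [-0.29116494  0.22221992 -0.12950335]
leg_mid [  4. 322.] 0.78 [0.315 0.07  0.034] [-0.087  -0.2056  0.0958]
leg_mid [273. 269.] 0.75 [0.514 0.128 0.034] [-0.0448 -0.003   0.0985]
leg_head [276. 331.] 0.76 [0.52  0.076 0.034] [-0.0974 -0.0007  0.0984]
leg_head [273.  80.] 0.24 [0.504 0.256 0.034] [ 0.0835 -0.0024  0.0986]
foot_grip [147. 346.] 0.97 [0.421 0.055 0.034] [-0.1102 -0.1008  0.0971]
foot_grip [273.  80.] 0.76 [0.504 0.256 0.034] [ 0.0836 -0.0024  0.0986]
[[-0.08   0.997  0.013]
 [ 0.997  0.08   0.002]
 [ 0.001  0.013 -1.   ]]
```

View pics/w6.png

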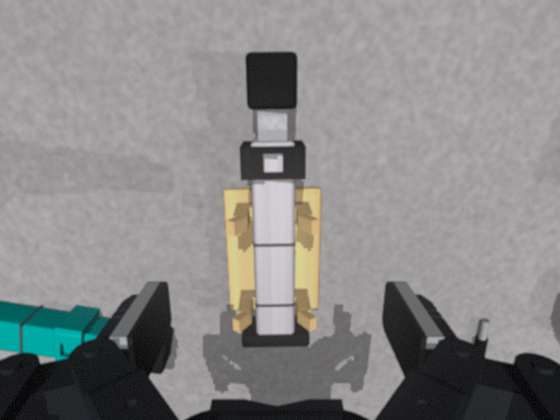

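The leg lies in both notches, button side up and released. The foot is at [272,80], the collar at [273,161] and the head at [276,338] behind its saddle. Next I'll take the foot.

jog_arm --plan '[{"x": 0.2,"y": -0.012,"z": 0,"wx": 0,"wy": 0,"wz": 0},{"x": 0.42,"y": -0.012,"z": 0,"wx": 0,"wy": 0,"wz": 0},{"x": 0.42,"y": -0.012,"z": 0.1,"wx": 0,"wy": 0,"wz": 0},{"x": 0.42,"y": -0.012,"z": 0.25,"wx": 0,"wy": 0,"wz": 0},{"x": 0.42,"y": -0.012,"z": 0.38,"wx": 0,"wy": 0,"wz": 0},{"x": 0.42,"y": -0.012,"z": 0.47,"wx": 0,"wy": 0,"wz": 0},{"x": 0.42,"y": -0.012,"z": 0.52,"wx": 0,"wy": 0,"wz": 0},{"x": 0.42,"y": -0.012,"z": 0.52,"wx": 0,"wy": 0,"wz": 0},{"x": 0.42,"y": -0.012,"z": 0.52,"wx": 0,"wy": 0,"wz": 0}]'

```text
t: 11.38
eef_pos: [0.5036, 0.2494, 0.0265]
tool_rot: [0.004, 0.681, 0.732, 0.002]
contact_force: [0.1, -1.4, 0.0]
gripper_width: 0.999
```

jog_arm --plan '[{"x": 0,"y": 0,"z": 0,"wx": 0,"wy": 0,"wz": 0},{"x": 0,"y": 0,"z": 0,"wx": 0,"wy": 0,"wz": 0},{"x": 0,"y": 0,"z": 0,"wx": 0,"wy": 0,"wz": 0},{"x": 0,"y": 0,"z": 0,"wx": 0,"wy": 0,"wz": 0},{"x": 0,"y": 0,"z": 0,"wx": 0,"wy": 0,"wz": 0},{"x": 0,"y": 0,"z": 0,"wx": 0,"wy": 0,"wz": 0},{"x": 0,"y": 0,"z": 0,"wx": 0,"wy": 0,"wz": 0},{"x": 0,"y": 0,"z": 0,"wx": 0,"wy": 0,"wz": 0}]' --hand -1 --grip_force 40

```text
t: 12.05
eef_pos: [0.5041, 0.2498, 0.0269]
tool_rot: [0.005, 0.681, 0.732, 0.003]
contact_force: [0.7, 0.6, 3.5]
gripper_width: 0.339
```

jog_arm --plan '[{"x": 0.01,"y": 0,"z": 0,"wx": 0,"wy": 0,"wz": 0},{"x": 0.025,"y": 0,"z": 0,"wx": 0,"wy": 0,"wz": 0},{"x": 0.04,"y": 0,"z": 0,"wx": 0,"wy": 0,"wz": 0},{"x": 0.055,"y": 0,"z": 0,"wx": 0,"wy": 0,"wz": 0},{"x": 0.07,"y": 0,"z": 0,"wx": 0,"wy": 0,"wz": 0},{"x": 0.085,"y": 0,"z": 0,"wx": 0,"wy": 0,"wz": 0},{"x": 0.1,"y": 0,"z": 0,"wx": 0,"wy": 0,"wz": 0},{"x": 0.115,"y": 0,"z": 0,"wx": 0,"wy": 0,"wz": 0},{"x": 0.13,"y": 0,"z": 0,"wx": 0,"wy": 0,"wz": 0},{"x": 0.14,"y": 0,"z": 0,"wx": 0,"wy": 0,"wz": 0},{"x": 0.15,"y": 0,"z": 0,"wx": 0,"wy": 0,"wz": 0},{"x": 0.15,"y": 0,"z": 0,"wx": 0,"wy": 0,"wz": 0}]'

```text
t: 13.05
eef_pos: [0.5014, 0.2795, 0.0265]
tool_rot: [0.004, 0.681, 0.732, 0.002]
contact_force: [-1.1, -3.6, 2.5]
gripper_width: 0.342
```

Drag is about 3–4 N, as expected. I'll carry on gently.

jog_arm --plan '[{"x": 0.01,"y": 0,"z": 0,"wx": 0,"wy": 0,"wz": 0},{"x": 0.02,"y": 0,"z": 0,"wx": 0,"wy": 0,"wz": 0},{"x": 0.03,"y": 0,"z": 0,"wx": 0,"wy": 0,"wz": 0},{"x": 0.04,"y": 0,"z": 0,"wx": 0,"wy": 0,"wz": 0},{"x": 0.05,"y": 0,"z": 0,"wx": 0,"wy": 0,"wz": 0},{"x": 0.06,"y": 0,"z": 0,"wx": 0,"wy": 0,"wz": 0},{"x": 0.07,"y": 0,"z": 0,"wx": 0,"wy": 0,"wz": 0},{"x": 0.075,"y": 0,"z": 0,"wx": 0,"wy": 0,"wz": 0},{"x": 0.075,"y": 0,"z": 0,"wx": 0,"wy": 0,"wz": 0}]'

```text
t: 13.8
eef_pos: [0.5001, 0.2943, 0.0263]
tool_rot: [0.004, 0.681, 0.732, 0.001]
contact_force: [-0.5, -4.4, 3.6]
gripper_width: 0.34
```

```bash
python3 - <<'E'
from h import *
s,p,r=state()
im,c=snap('wrist');im2,_=snap('scene')
print(p,s['contact_force'],s['gripper_width'])
cv2.imwrite('pics/w7.png',np.hstack([cv2.resize(im,(400,300)),cv2.resize(im2[160:265,250:390],(400,300),interpolation=cv2.INTER_CUBIC)])[:,:,::-1])
E
```

```text
[0.50005219 0.29426654 0.02630263] [-0.52391489 -4.42575294  3.56645875] 0.3399791111193603
```

jog_arm --plan '[{"x": 0.005,"y": 0,"z": 0,"wx": 0,"wy": 0,"wz": 0},{"x": 0.01,"y": 0,"z": 0,"wx": 0,"wy": 0,"wz": 0},{"x": 0.015,"y": 0,"z": 0,"wx": 0,"wy": 0,"wz": 0},{"x": 0.02,"y": 0,"z": 0,"wx": 0,"wy": 0,"wz": 0},{"x": 0.025,"y": 0,"z": 0,"wx": 0,"wy": 0,"wz": 0},{"x": 0.03,"y": 0,"z": 0,"wx": 0,"wy": 0,"wz": 0},{"x": 0.03,"y": 0,"z": 0,"wx": 0,"wy": 0,"wz": 0}]'

```text
t: 14.48
eef_pos: [0.4995, 0.3002, 0.0262]
tool_rot: [0.004, 0.681, 0.732, 0.001]
contact_force: [-0.1, -3.9, 3.1]
gripper_width: 0.342
```

jog_arm --plan '[{"x": 0.005,"y": 0,"z": 0,"wx": 0,"wy": 0,"wz": 0},{"x": 0.01,"y": 0,"z": 0,"wx": 0,"wy": 0,"wz": 0},{"x": 0.015,"y": 0,"z": 0,"wx": 0,"wy": 0,"wz": 0},{"x": 0.015,"y": 0,"z": 0,"wx": 0,"wy": 0,"wz": 0}]'

```text
t: 14.82
eef_pos: [0.4993, 0.3032, 0.0262]
tool_rot: [0.004, 0.681, 0.732, 0.001]
contact_force: [-0.5, -4.4, 4.2]
gripper_width: 0.343
```

jog_arm --plan '[{"x": 0.005,"y": 0,"z": 0,"wx": 0,"wy": 0,"wz": 0},{"x": 0.01,"y": 0,"z": 0,"wx": 0,"wy": 0,"wz": 0},{"x": 0.015,"y": 0,"z": 0,"wx": 0,"wy": 0,"wz": 0},{"x": 0.015,"y": 0,"z": 0,"wx": 0,"wy": 0,"wz": 0}]'

```text
t: 15.15
eef_pos: [0.499, 0.3062, 0.0262]
tool_rot: [0.004, 0.681, 0.732, 0.001]
contact_force: [-0.6, -3.8, 3.4]
gripper_width: 0.34
```

jog_arm --plan '[{"x": 0.005,"y": 0,"z": 0,"wx": 0,"wy": 0,"wz": 0},{"x": 0.01,"y": 0,"z": 0,"wx": 0,"wy": 0,"wz": 0},{"x": 0.01,"y": 0,"z": 0,"wx": 0,"wy": 0,"wz": 0}]'

```text
t: 15.4
eef_pos: [0.4989, 0.3083, 0.0262]
tool_rot: [0.004, 0.681, 0.732, 0.001]
contact_force: [0.2, -5.0, 2.5]
gripper_width: 0.338
```

jog_arm --plan '[{"x": 0.005,"y": 0,"z": 0,"wx": 0,"wy": 0,"wz": 0},{"x": 0.01,"y": 0,"z": 0,"wx": 0,"wy": 0,"wz": 0},{"x": 0.01,"y": 0,"z": 0,"wx": 0,"wy": 0,"wz": 0}]'

```text
t: 15.65
eef_pos: [0.4987, 0.3103, 0.0261]
tool_rot: [0.004, 0.681, 0.732, 0.001]
contact_force: [-0.7, -3.8, 3.8]
gripper_width: 0.338
```

jog_arm --plan '[{"x": 0.005,"y": 0,"z": 0,"wx": 0,"wy": 0,"wz": 0},{"x": 0.01,"y": 0,"z": 0,"wx": 0,"wy": 0,"wz": 0},{"x": 0.01,"y": 0,"z": 0,"wx": 0,"wy": 0,"wz": 0}]'

```text
t: 15.9
eef_pos: [0.4985, 0.3125, 0.0261]
tool_rot: [0.004, 0.681, 0.732, 0.001]
contact_force: [0.2, -4.7, 3.1]
gripper_width: 0.342
```

jog_arm --plan '[{"x": 0.005,"y": 0,"z": 0,"wx": 0,"wy": 0,"wz": 0},{"x": 0.01,"y": 0,"z": 0,"wx": 0,"wy": 0,"wz": 0},{"x": 0.01,"y": 0,"z": 0,"wx": 0,"wy": 0,"wz": 0}]'

```text
t: 16.15
eef_pos: [0.4983, 0.3147, 0.0261]
tool_rot: [0.004, 0.681, 0.732, 0.001]
contact_force: [-0.9, -3.7, 3.4]
gripper_width: 0.342
```

```bash
python3 - <<'E'
from h import *
s,p,r=state()
im,c=snap('wrist','w8.png');im2,_=snap('scene')
print(p,s['contact_force'],s['gripper_width'])
cv2.imwrite('pics/w8.png',np.hstack([cv2.resize(im,(400,300)),cv2.resize(im2[160:265,250:390],(400,300),interpolation=cv2.INTER_CUBIC)])[:,:,::-1])
E
```

```text
[0.49827589 0.31469352 0.02613563] [-0.85571392 -3.74145286  3.39434315] 0.3418197573980018
```

View pics/w8.png

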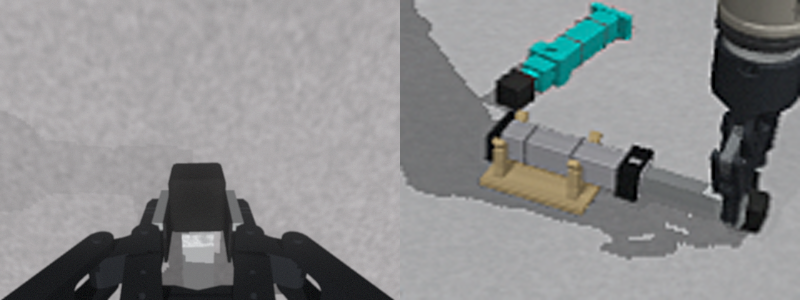

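The leg is held in the rest and the tube is well drawn out. The pull is still only drag, so it isn't locked yet and I'll continue.

jog_arm --plan '[{"x": 0.005,"y": 0,"z": 0,"wx": 0,"wy": 0,"wz": 0},{"x": 0.01,"y": 0,"z": 0,"wx": 0,"wy": 0,"wz": 0},{"x": 0.01,"y": 0,"z": 0,"wx": 0,"wy": 0,"wz": 0}]'

```text
t: 16.5
eef_pos: [0.498, 0.3174, 0.026]
tool_rot: [0.004, 0.681, 0.733, 0.002]
contact_force: [-0.1, -3.4, 1.3]
gripper_width: 0.34
```

jog_arm --plan '[{"x": 0.005,"y": 0,"z": 0,"wx": 0,"wy": 0,"wz": 0},{"x": 0.01,"y": 0,"z": 0,"wx": 0,"wy": 0,"wz": 0},{"x": 0.01,"y": 0,"z": 0,"wx": 0,"wy": 0,"wz": 0}]'

```text
t: 16.75
eef_pos: [0.4978, 0.3193, 0.026]
tool_rot: [0.004, 0.681, 0.733, 0.002]
contact_force: [-0.8, -3.9, 3.0]
gripper_width: 0.333
```

jog_arm --plan '[{"x": 0.005,"y": 0,"z": 0,"wx": 0,"wy": 0,"wz": 0},{"x": 0.01,"y": 0,"z": 0,"wx": 0,"wy": 0,"wz": 0},{"x": 0.01,"y": 0,"z": 0,"wx": 0,"wy": 0,"wz": 0}]'

```text
t: 17.0
eef_pos: [0.4979, 0.3194, 0.0258]
tool_rot: [0.005, 0.681, 0.732, 0.001]
contact_force: [0.4, -7.9, 4.0]
gripper_width: 0.346
```

jog_arm --plan '[{"x": 0.005,"y": 0,"z": 0,"wx": 0,"wy": 0,"wz": 0},{"x": 0.01,"y": 0,"z": 0,"wx": 0,"wy": 0,"wz": 0},{"x": 0.01,"y": 0,"z": 0,"wx": 0,"wy": 0,"wz": 0}]'

```text
t: 17.25
eef_pos: [0.4979, 0.3194, 0.0257]
tool_rot: [0.005, 0.681, 0.732, -0.0]
contact_force: [-0.7, -7.7, 4.6]
gripper_width: 0.339
```

The tool has stopped and the pull has roughly doubled, so this is the firm stop. One slightly firmer check, then I'll look.

jog_arm --plan '[{"x": 0.005,"y": 0,"z": 0,"wx": 0,"wy": 0,"wz": 0},{"x": 0.01,"y": 0,"z": 0,"wx": 0,"wy": 0,"wz": 0},{"x": 0.02,"y": 0,"z": 0,"wx": 0,"wy": 0,"wz": 0},{"x": 0.02,"y": 0,"z": 0,"wx": 0,"wy": 0,"wz": 0},{"x": 0,"y": 0,"z": 0,"wx": 0,"wy": 0,"wz": 0},{"x": 0,"y": 0,"z": 0,"wx": 0,"wy": 0,"wz": 0}]'

```text
t: 17.75
eef_pos: [0.498, 0.3192, 0.0258]
tool_rot: [0.005, 0.681, 0.732, -0.0]
contact_force: [0.3, -3.6, 2.3]
gripper_width: 0.341
```

jog_arm --plan '[{"x": 0,"y": 0,"z": 0,"wx": 0,"wy": 0,"wz": 0},{"x": 0,"y": 0,"z": 0,"wx": 0,"wy": 0,"wz": 0},{"x": 0,"y": 0,"z": 0,"wx": 0,"wy": 0,"wz": 0},{"x": 0,"y": 0,"z": 0,"wx": 0,"wy": 0,"wz": 0},{"x": 0,"y": 0,"z": 0,"wx": 0,"wy": 0,"wz": 0},{"x": 0,"y": 0,"z": 0,"wx": 0,"wy": 0,"wz": 0},{"x": 0,"y": 0,"z": 0,"wx": 0,"wy": 0,"wz": 0},{"x": 0,"y": 0,"z": 0,"wx": 0,"wy": 0,"wz": 0}]' --hand 1

```text
t: 18.42
eef_pos: [0.498, 0.3193, 0.0258]
tool_rot: [0.005, 0.681, 0.732, -0.0]
contact_force: [0.4, 0.3, 0.2]
gripper_width: 1.0
```

jog_arm --plan '[{"x": 0,"y": 0,"z": -0.1,"wx": 0,"wy": 0,"wz": 0},{"x": 0,"y": 0,"z": -0.25,"wx": 0,"wy": 0,"wz": 0},{"x": 0,"y": 0,"z": -0.4,"wx": 0,"wy": 0,"wz": 0},{"x": -0.3,"y": 0,"z": -0.5,"wx": 0,"wy": 0,"wz": 0},{"x": -0.6,"y": 0,"z": -0.5,"wx": 0,"wy": 0,"wz": 0},{"x": -0.7,"y": 0,"z": -0.5,"wx": 0,"wy": 0,"wz": 0},{"x": -0.7,"y": 0,"z": -0.5,"wx": 0,"wy": 0,"wz": 0}]'

```text
t: 19.0
eef_pos: [0.5076, 0.1741, 0.128]
tool_rot: [0.006, 0.684, 0.73, -0.0]
contact_force: [1.0, -0.4, -0.3]
gripper_width: 1.004
```

```bash
python3 - <<'E'
from h import *
s,p,r=state()
im,c=snap('wrist','w9.png');print(s['t'],p,s['contact_force'],s['gripper_width'])
for t,z in (('leg_mid',.034),('leg_head',.034),('foot_grip',.034)):
    for d in finder.place_of('wrist',t)[:2]:
        w=ray(c,d['location'],z);print(t,np.round(d['location']),round(d['confidence'],2),w.round(3))
snap('top','t9.png')
for t,z in (('paperweight',0),('pen',0),('block',0),('pencil_case',0),('stapler',0),('mug',0)):
    print(t,[(np.round(d['location']),round(d['confidence'],2)) for d in finder.place_of('top',t)[:1]])
b=cv2.imread('pics/w9.png');cv2.imwrite('pics/w9.png',cv2.resize(b,(800,600),interpolation=cv2.INTER_CUBIC))
E
```

```text
19.0 [0.50762595 0.17407855 0.12797213] [ 0.96460565 -0.38571871 -0.28925722] 1.0035562240254428
leg_mid [  9. 329.] 0.63 [0.314 0.069 0.034]
leg_mid [282. 265.] 0.61 [0.515 0.135 0.034]
leg_head [281. 328.] 0.76 [0.518 0.081 0.034]
foot_grip [152. 351.] 0.66 [0.42  0.055 0.034]
paperweight [(array([269., 132.]), 0.86)]
pen [(array([305., 162.]), 0.55)]
block [(array([443., 206.]), 0.9)]
pencil_case [(array([388., 136.]), 0.71)]
stapler [(array([214., 140.]), 0.88)]
mug [(array([134., 179.]), 0.62)]
```

View pics/w9.png

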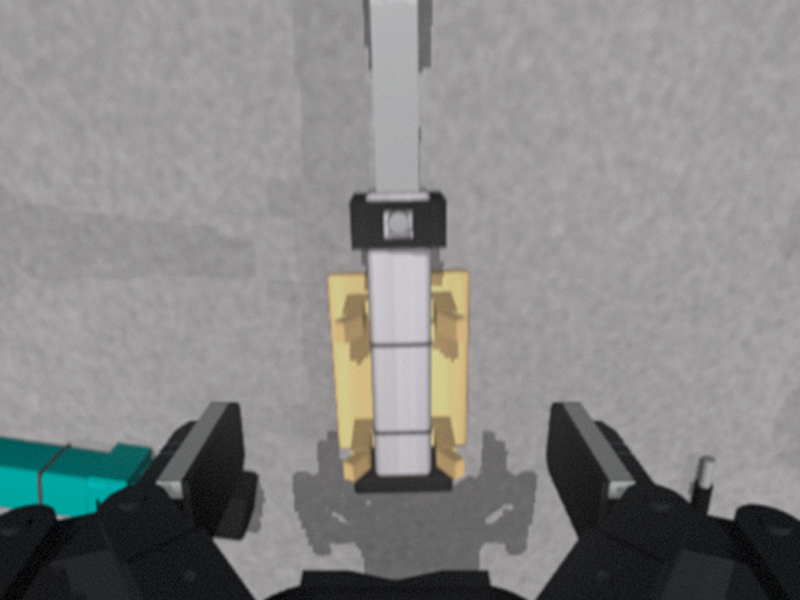

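The window now shows a round button at [400,222], and the head is against its saddle. I'll take one last enlarged view of the collar from both cameras.

```bash
python3 - <<'E'
from h import *
im,c=snap('wrist');im2,_=snap('scene')
a=cv2.resize(im[120:195,230:330],(400,300),interpolation=cv2.INTER_CUBIC);b=cv2.resize(im2[185:230,305:365],(400,300),interpolation=cv2.INTER_CUBIC)
cv2.imwrite('pics/w10.png',np.hstack([a,b])[:,:,::-1])
print(finder.find_in('scene','button')[:2],finder.place_of('scene','foot_grip')[:3])
E
```

```text
[] [{'location': [372.5, 232.8], 'confidence': 0.66}, {'location': [290.3, 191.5], 'confidence': 0.56}, {'location': [406.5, 302.9], 'confidence': 0.51}]
```

View pics/w10.png

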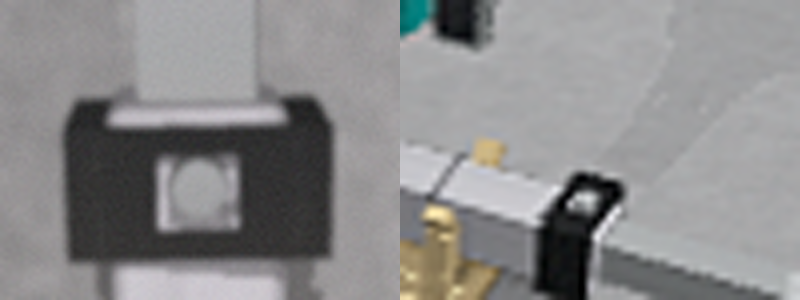

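```bash
python3 -c "
from station import bot;print(bot.hand_in())"
```

```text
the job is handed in; nothing more can be done
None
```

I laid the silver leg in both notches of the rest, button side up, and let go of it. I then took it by the foot, drew the foot out slowly and handed the job in at about 19 s; no verdict was reported.

- **Pull:** it stayed at 3–5 N until the foot met a firm stop after about 70 mm of hand travel. I read about 8 N there, then pulled briefly a little harder without a force reading, and released. That is far below the 50 N limit.
- **Lock:** the last pictures show the round button standing in the collar window, which was plain before. I did not do a push-back test, because the loose leg would slide back about as easily as the tube. The button finder reported nothing in the scene picture, so the lock rests on the firm stop and the view of the button.
- **Placing:** the leg lies straight in both notches with its head against its saddle, released, and the gripper is clear above it. The network puts leg_mid a few millimetres from the seat.
- **Bystanders:** my final check found all six at about the same places as in the first picture by eye; I did not measure the shifts. I did not go near any of them or the look-alikes.

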